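# Peel the top liner off the sticking pile and hold it out

### The job

The blue liners piled in the roller tray cling to each other. Take the top one by the raised finger grip on its corner and peel it off, bringing that corner well up first while the opposite corner is still down in the pile; the rest of the pile stays standing where it is and nothing else on the bench gets shifted. Then hold it out to me, level and open side up, over the middle of the brown drip mat, about 20 cm above the bench, and finish while still holding it still there: do not put it down or let go.

Things in the scene. Friction and masses are not known exactly. Their poses are not given: they have to be found in the camera images.
- liner: Top liner: stiff blue plastic roller tray, 50-90 g, 250 mm long (x), 160 wide (y), flat rim. Origin: under the outline's middle, level with the underside of its well; rim top at z +45 mm; z out of the open side. Well at +x, ribbed ramp up to a 40 mm ledge across the -x end, finger grip on that ledge at the +y corner. Starts nested on stack, origin 42 mm above the stack's, same axes.
- liner_grip (a point): Middle of the flat top of the finger grip, at x -105, y +60, z +71 mm in the liner's frame. The grip is a raised block with upright sides, 32 mm long (liner's x), 16 mm wide (y), 26 mm high above the ledge: pinch it across its width, fingertips a few mm above the ledge. Nothing else stands near it.
- liner_far (a point): Top of the liner's rim at the corner diagonally opposite the finger grip: x +118, y -73, z +45 mm in the liner's frame. The walls slope 20 degrees with 1 mm of play, so the liner can be tilted up about this corner (0.25 rad is enough to free the other three).
- stack: Rest of the pile, loose on the bench as one piece of 0.85 kg: steel roller tray on short legs with six more liners nested in it; same outline, rim top 81 mm above the bench. Origin: under its middle on the bench; axes as the liner's. It clings to the top liner near the corners, 1 N at each ledge-end one, 3 N at each well-end one, until raised 7 mm: peeling from the grip takes about 3 N, a level lift about 9 N, the pile's weight.
- drip_mat: Brown cardboard drip mat with old paint spots lying fixed on the bench, 300 mm (x) by 220 mm (y), 3 mm thick. Origin: middle of its underside.
- varnish_tin: Bystander: closed metal varnish tin with a brown label, diameter 100, height 111 mm. Origin: middle of its underside.
- glue_bottle: Bystander: white glue bottle with orange cap, diameter 60, height 185 mm. Origin: middle of its underside.
- brush: Bystander: flat paint brush lying down, 210 mm long along its x, 42 mm wide, 20 mm high. Origin: under its middle.
- try_square: Bystander: try square lying down; dark wood stock 24 x 120 x 18 mm about the origin (underside), steel blade reaching 160 mm along its x.
- sanding_block: Bystander: cork sanding block 110 x 62 x 36 mm. Origin: middle of its underside.
- pencil: Bystander: flat red carpenter's pencil lying down, 175 mm long, 13 mm wide, 8 mm high. Origin: underside, near its middle.

How it is judged:
By the outcome, as a careful person would: the job done as asked, in the order asked, and still so for the second after the job is handed in, while the arm keeps its last pose, push and grip.
It also fails if it takes over 42 s, if anything falls off the work surface, if the arm or the gripper's body presses on something with over 40 N, if the wrist force passes 120 N, or if a joint passes its speed limit or range.

### The arm

A 6-joint arm with a two-finger parallel gripper is mounted at the origin on the work surface. World frame = base frame: x ahead of the robot, y to its left, z up, the work surface at z = 0. Lengths are in m, angles in rad, forces in N, time in s.
With the tool pointing down it reaches from about 0.35 to 0.975 m from the base axis. Payload 4.9 kg.
Tool frame: the origin (TCP) lies midway between the tips of the shut fingers; the grasp point (between the pads) lies 19 mm behind it; z points along the fingers, y is the direction in which the jaws open and shut (so a half turn about z gives the same grasp; the last joint's range is limited). The gripper opens to 85 mm and grips with 20 to 120 N. Pads are 22 mm wide; open, the fingers measure 114 mm over their backs; the gripper's body (76 mm by 85 mm) begins 54 mm behind the grasp point. The pads swing forward as they close: fully open they stand 13 mm farther back than shut.
Start: joints at [-1.225, 0.053, 1.613, -0, 1.476, -0.119], TCP at [0.28, -0.559, 0.231] pointing down, gripper open.
Joint ranges: [-3.01, 3.01], [-1.01, 2.22], [0.06, 2.58], [-1.02, 4.17], [0.09, 2.62], [-3.14, 3.14]. Speed limits (rad/s): [2.57, 2.57, 3.14, 3.14, 3.14, 3.14].

### API

Orientations are given as a rotation vector (axis times angle).
In Python, from station import ctrl gives the robot as it stands.
- The arm moves only by the shell command python3 -m jog 'ROWS' [FORCE]. ROWS is JSON, one flat list of numbers, 7 for each row, row after row: the opening, from 0 (shut) to 1 (fully open), then the shift along the tool's x, y, z in m, then the turn, a rotation vector about the tool's x, y, z in degrees. A call has 1 to 10 rows; each row shifts and turns the commanded pose from where the row before left it, along the tool's axes as they then stand; what a row does not reach is not made up. A row lasts 1/8 s, in which the tool goes at most 62.5 mm and 10.7 degrees, less where a joint would pass 70% of its speed; a pose out of reach is approached as far as the arm can. A call with a gripper value outside its range is refused whole. The fingers move at their own pace and stop on an object; FORCE is the grip in N (left out, the last holds). Time passes only in rows, so rows that do not move let the fingers close. It gives the time, the measured TCP pose, the force and the opening at its end, in the units of the state.
- ctrl.get_obs(): the state, without advancing time (a new reading comes with each control period).
- ctrl.get_image(name): name is "side" or "top"; returns a dict with "image" (400x640x3 uint8, blue, green, red), "camera_matrix" (3x3 intrinsics, pixels), "dist_coeffs" ([k1, k2, p1, p2, k3] as OpenCV has them; the pictures are not rectified), "rvec" (rotation vector, rad) and "tvec" (3), from world to camera coordinates, as OpenCV has them. Camera axes: x right, y down, z forward; pixel columns grow to the right and rows downward; lengths in m; the calibration is good to about 2 mm. A picture is of the moment at which its call begins. There is no depth.
- ctrl.finish_job(): hands the job in, once; it reports no verdict.
Trained networks look in a picture, given as the dict that the camera call returned (one of the last four; its "shot" number tells which), for a name from the list of things; names that differ only in an ending like _2 or _b are one class to them, and where a whole thing is asked for, a point or a joint stands for the part that bears it (a point fixed in the world has none). Each returns a list of dicts, best first, with "p" (0 to 1); they miss things now and then, are a little off and sometimes report something else, mostly with a low value. They report only what shows in the picture. A call takes as long as a camera call.
- ctrl.boxes_of(target, picture): "box" ([centre column, centre row, width, height] in pixels, round what is visible of it).
The state is a dict: "t": time; "q": joint angles; "dq": joint speeds; "effort": joint torques, N m; "tool_pos": TCP position; "tool_rot": TCP orientation; "contact_force": force on the tool from outside, world axes, zero at the start; "wrist_torque": the same for the moment, N m; "opening": finger opening in m.
Only numpy, scipy, OpenCV 4.12 (cv2) and the standard library are available. Lean on these libraries where they do the work, as an engineer would, in place of code of your own. Each camera call takes 0.05 s, during which the arm holds its last target. There are 200 camera calls.

## Working session

There is one attempt and no reset: what is moved stays moved. The work goes in short steps, Python scripts to look and compute and a shell command to move; the robot and the scene stay as the last step left them, time stands still between calls to the robot, and variables do not carry over. Pictures are saved under pics/ and viewed, about 8 in all and at most 12, crops included, and the job is handed in when it is done.

```bash
mkdir -p pics; ls
python3 - <<'E'
from station import ctrl
import cv2,numpy as np
o=ctrl.get_obs();print({k:np.round(v,3).tolist() for k,v in o.items()})
for n in("top","side"):
    p=ctrl.get_image(n);cv2.imwrite(f"pics/{n}0.png",p["image"])
    R=cv2.Rodrigues(np.array(p["rvec"],float))[0];print(n,"cam",-R.T@np.array(p["tvec"]).ravel(),np.array(p["camera_matrix"])[0],p["dist_coeffs"])
    for t in("liner","liner_grip","stack","drip_mat","varnish_tin","glue_bottle"):
        print(t,[(np.round(b["box"],1).tolist(),round(b["p"],2)) for b in ctrl.boxes_of(t,p)[:2]])
E
```

```text
pics
{'t': 0.0, 'q': [-1.225, 0.053, 1.614, -0.0, 1.476, -0.119], 'dq': [0.0, -0.0, -0.0, -0.001, 0.001, 0.001], 'effort': [-0.003, -39.369, -37.017, -0.0, 0.007, 0.0], 'tool_pos': [0.28, -0.558, 0.23], 'tool_rot': [-3.055, -0.723, 0.0], 'contact_force': [-0.102, 0.382, -0.186], 'wrist_torque': [-0.019, -0.006, 0.059], 'opening': 0.085}
top cam [ 0.30064854 -0.05896368  1.57098961] [382.86730256   0.         320.8597826 ] [0.01266099 0.         0.         0.         0.        ]
liner [([364.6, 202.6, 41.1, 70.7], 0.66)]
liner_grip [([367.7, 198.7, 41.4, 60.6], 0.62)]
stack []
drip_mat [([275.1, 196.7, 62.3, 80.7], 0.74)]
varnish_tin [([306.3, 147.8, 26.6, 29.3], 0.81), ([275.9, 195.6, 60.3, 79.3], 0.61)]
glue_bottle [([431.2, 186.5, 25.9, 19.4], 0.92)]
side cam [0.32279118 1.12044915 0.84287202] [392.04736032   0.         318.50551154] [-0.09946016  0.          0.          0.          0.        ]
liner [([324.8, 185.4, 69.9, 29.9], 0.88)]
liner_grip [([322.7, 184.8, 72.4, 28.1], 0.9), ([322.2, 198.6, 68.9, 22.5], 0.44)]
stack [([322.2, 199.2, 71.4, 22.9], 0.67)]
drip_mat [([286.8, 260.4, 100.7, 48.4], 0.95)]
varnish_tin [([251.1, 211.8, 30.3, 44.7], 0.94)]
glue_bottle [([325.4, 151.5, 16.7, 38.4], 0.97)]
```

View pics/top0.png

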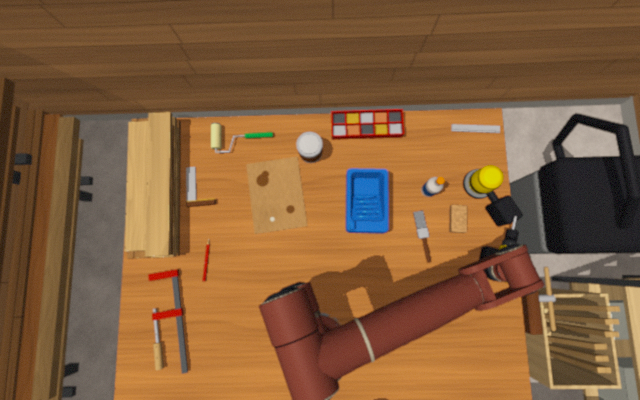

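View pics/side0.png

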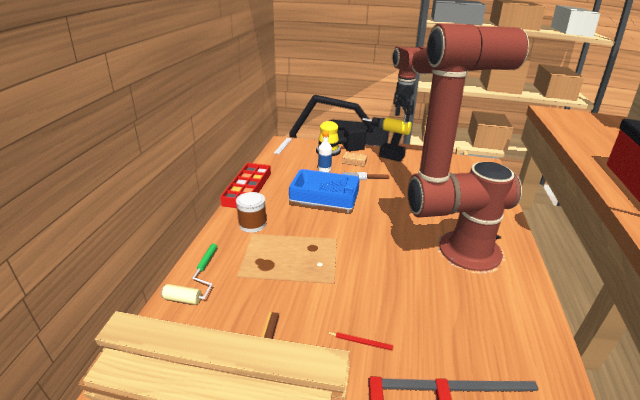

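The top view shows the blue liner at about (367,201), its long axis nearly along world x, the mat at (276,195), the tin at (309,146) and the glue bottle at (433,186). The side view has the liner at (324,188). I'll enlarge both.

Run:
```python
import cv2,numpy as np
a=cv2.imread("pics/top0.png")[155:245,235:415];b=cv2.imread("pics/side0.png")[160:220,270:390]
c=np.vstack([cv2.resize(a,(600,300),interpolation=2)[:, :],cv2.resize(b,(600,300),interpolation=2)])
cv2.imwrite("pics/z0.png",c)
```

```text
(no output)
```

View pics/z0.png

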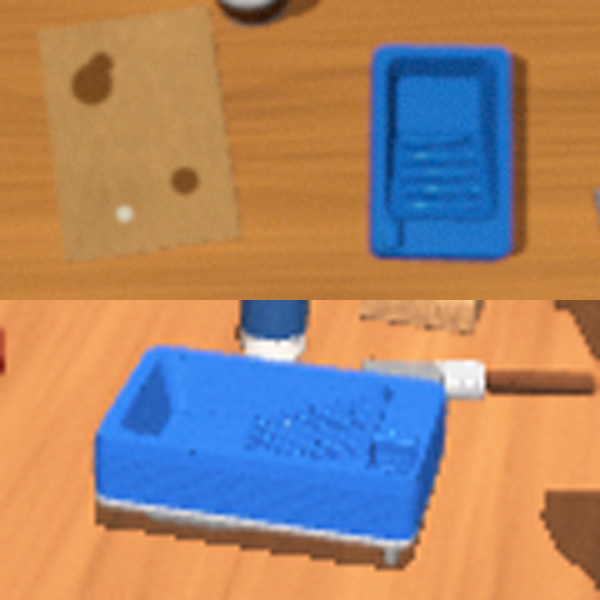

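```bash
cat > h.py <<'E'
import cv2,numpy as np
from station import ctrl
def proj(p,P): return cv2.projectPoints(np.array(P,float).reshape(-1,3),np.array(p["rvec"],float),np.array(p["tvec"],float),np.array(p["camera_matrix"],float),np.array(p["dist_coeffs"],float))[0].reshape(-1,2)
def ray(p,uv,z):
    n=cv2.undistortPoints(np.array(uv,float).reshape(-1,1,2),np.array(p["camera_matrix"],float),np.array(p["dist_coeffs"],float)).reshape(-1,2)
    R=cv2.Rodrigues(np.array(p["rvec"],float))[0];C=-R.T@np.array(p["tvec"],float).ravel()
    d=np.c_[n,np.ones(len(n))]@R; return C+d*((z-C[2])/d[:,2])[:,None]
E
python3 - <<'E'
from h import *
from scipy.optimize import minimize
S=8
def hull(p,P,o,w,h):
    m=np.zeros((h*S,w*S),np.uint8);q=((proj(p,P)-o+0.5)*S).astype(np.int32)
    cv2.fillConvexPoly(m,cv2.convexHull(q),1);return m
V={}
for n,(x0,y0,x1,y1) in {"top":(330,155,410,245),"side":(275,160,375,220)}.items():
    p=ctrl.get_image(n);im=p["image"][y0:y1,x0:x1]
    im=cv2.resize(im,None,fx=S,fy=S,interpolation=1);hs=cv2.cvtColor(im,cv2.COLOR_BGR2HSV)
    m=((hs[...,0]>98)&(hs[...,0]<125)&(hs[...,1]>130)).astype(np.uint8)
    k,l,s,_=cv2.connectedComponentsWithStats(m);m=(l==1+np.argmax(s[1:,4])).astype(np.uint8)
    c=cv2.findContours(m,0,2)[0][0];m=cv2.fillConvexPoly(m*0,cv2.convexHull(c),1)
    V[n]=(p,m,np.array([x0,y0]),x1-x0,y1-y0)
def pts(v):
    x,y,a,zb=v;c,s=np.cos(a),np.sin(a);r=[]
    for z in(.087,zb*.1):
        for X in(-.125,.125):
            for Y in(-.08,.08):
                # rounded corners
                for dx,dy in((.012,0),(0,.012),(.0035,.0035)):
                    u=X-np.sign(X)*dx;w=Y-np.sign(Y)*dy;r.append([x+c*u-s*w,y+s*u+c*w,z])
    return r
def cost(v,names=("top","side")):
    return sum((hull(V[n][0],pts(v),*V[n][2:])!=V[n][1]).mean() for n in names)
p=V["top"][0];g=ray(p,[[367,201]],.087)[0]
for names in(("top","side"),("top",),("side",)):
    b=min((minimize(cost,[g[0],g[1],a,.4],args=(names,),method="Nelder-Mead",options=dict(initial_simplex=np.array([[g[0],g[1],a,.4]]+[[g[0]+.02*(i==0),g[1]+.02*(i==1),a+.06*(i==2),.4+.15*(i==3)] for i in range(4)]))) for a in(-.05,0,.05)),key=lambda r:r.fun)
    print(names,np.round(b.x,4),b.fun)
    if len(names)==2:
        x,y,a,_=b.x;c,s=np.cos(a),np.sin(a)
        gr=[x-.105*c-.06*s,y-.105*s+.06*c,.113];print("grip",gr,[proj(V[n][0],gr) for n in V])
mc=[[38,30],[210,5],[240,238],[65,262]];w=ray(p,np.array(mc)/3.3333+[234.65,154.65],.003);print("mat",w.round(3).tolist(),w.mean(0))
d=w[0]-w[3]+w[1]-w[2];print("mat yaw",np.arctan2(d[1],d[0]))
ps=V["side"][0];print(proj(ps,[w.mean(0)]))
for nm,uv,z in(("tin",[309,146],.111),("glue",[433,186],.185)):print(nm,ray(p,[uv],z))
# enlarged with overlays
o=[]
for n,(x0,y0,x1,y1) in {"top":(340,205,400,245),"side":(300,165,360,205)}.items():
    im=cv2.resize(V[n][0]["image"][y0:y1,x0:x1],None,fx=10,fy=10,interpolation=2);im=im[:300] if 0 else im
    q=(proj(V[n][0],gr)[0]-[x0,y0]+.5)*10;cv2.drawMarker(im,tuple(int(t) for t in q),(0,0,255),0,20,1);o.append(cv2.resize(im,(450,300)))
cv2.imwrite("pics/g0.png",np.vstack(o))
E
```

```text
('top', 'side') [ 0.5526 -0.2044 -0.042   0.3318] 0.012689236111111113
grip [np.float64(0.45022727537864), np.float64(-0.1400888128916588), 0.113] [array([[351.80942056, 224.88420522]]), array([[348.74548329, 186.61394392]])]
('top',) [ 0.5514 -0.2041 -0.0433  0.5834] 0.0042513020833333335
('side',) [ 0.5526 -0.2024 -0.0375  0.3468] 0.0030494791666666665
mat [[0.732, 0.293, 0.003], [0.759, 0.073, 0.003], [0.461, 0.039, 0.003], [0.436, 0.256, 0.003]] [0.59706821 0.16545067 0.003     ]
mat yaw 0.11903658000541725
[[289.9361043 256.0357209]]
tin [[0.76786809 0.01885861 0.111     ]]
glue [[ 0.57905325 -0.43727852  0.185     ]]
```

View pics/g0.png

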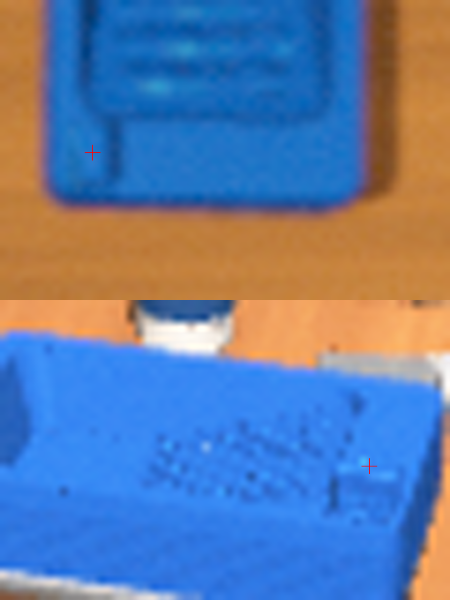

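The reprojected grip point lands on the visible block in both crops, at top (351.8,224.9) and side (348.7,186.6). Pose estimates:
- **Grip:** (0.450, -0.140), liner yaw -2.4°
- **Mat centre:** (0.597, 0.165)

Now I'll approach.

```bash
python3 -m jog '[1,0,0,0,0,0,9.7, 1,0,0,0,0,0,9.7, 1,0,0,0,0,0,9.7, 1,0.02,-0.055,0,0,0,0, 1,0.02,-0.055,0,0,0,0, 1,0.02,-0.055,0,0,0,0, 1,0.02,-0.055,0,0,0,0, 1,0.02,-0.055,0,0,0,0, 1,0.02,-0.055,0,0,0,0, 1,0.02,-0.055,0.03,0,0,0]' 60
cat > st.py <<'E'
import sys
from h import *
from scipy.spatial.transform import Rotation as Ro
o=ctrl.get_obs();R=Ro.from_rotvec(o["tool_rot"]).as_matrix()
print("t",round(o["t"],2),"pos",np.round(o["tool_pos"],4),"x",R[:,0].round(3),"z",R[:,2].round(3),"F",np.round(o["contact_force"],2),"T",np.round(o["wrist_torque"],2),"op",round(o["opening"],4))
if len(sys.argv)>3:
    d=np.array([float(a) for a in sys.argv[1:4]])-o["tool_pos"];print("shift in tool axes",(R.T@d).round(4))
    c,s=np.cos(-.042),np.sin(-.042);W=np.array([[c,s,0],[s,-c,0],[0,0,-1]])
    print("turn deg to level",np.degrees(Ro.from_matrix(R.T@W).as_rotvec()).round(2))
print("up in tool",R[2].round(4),"q",np.round(o["q"],2))
E
python3 st.py .450 -.140 .15
```

```text
t: 2.05
tool_pos: [0.4376, -0.1819, 0.2056]
tool_rot: [3.137, -0.068, 0.01]
contact_force: [0.4, -0.6, -1.4]
opening: 0.0855
t 2.05 pos [ 0.4376 -0.1819  0.2056] x [ 0.999 -0.043  0.006] z [ 0.006 -0.004 -1.   ] F [ 0.41 -0.57 -1.45] T [ 0.   -0.03  0.01] op 0.0855
shift in tool axes [ 0.0103 -0.0426  0.0556]
turn deg to level [ 0.19 -0.36 -0.07]
up in tool [ 0.0063  0.0034 -1.    ] q [-0.55 -0.31  1.99  0.    1.46  1.06]
```

```bash
python3 -m jog '[0.5,0.005,-0.021,0.02,0,0,0, 0.4,0.005,-0.021,0.02,0,0,0, 0.4,0,0,0.01,0,0,0, 0.4,0,0,0,0,0,0, 0.4,0,0,0,0,0,0]'
python3 st.py .450 -.140 .096
python3 - <<'E'
from h import *
o=[]
for n,(x0,y0,x1,y1) in {"top":(320,185,380,245),"side":(320,145,380,205)}.items():
    p=ctrl.get_image(n);im=cv2.resize(p["image"][y0:y1,x0:x1],(400,400),interpolation=2)
    q=(proj(p,ctrl.get_obs()["tool_pos"])[0]-[x0,y0]+.5)*400/60;cv2.drawMarker(im,tuple(int(t) for t in q),(0,0,255),0,16,1);o.append(im)
cv2.imwrite("pics/g1.png",np.hstack(o))
E
```

```text
t: 2.68
tool_pos: [0.4477, -0.1423, 0.1538]
tool_rot: [3.14, -0.07, 0.002]
contact_force: [0.3, 0.3, 0.8]
opening: 0.0342
t 2.67 pos [ 0.4477 -0.1423  0.1538] x [ 0.999 -0.044  0.001] z [ 0.001 -0.001 -1.   ] F [0.27 0.29 0.8 ] T [-0.02 -0.01  0.02] op 0.0342
shift in tool axes [ 0.0021 -0.0024  0.0578]
turn deg to level [ 0.05 -0.08 -0.13]
up in tool [ 1.4e-03  9.0e-04 -1.0e+00] q [-0.47 -0.27  2.04 -0.    1.37  1.15]
```

View pics/g1.png

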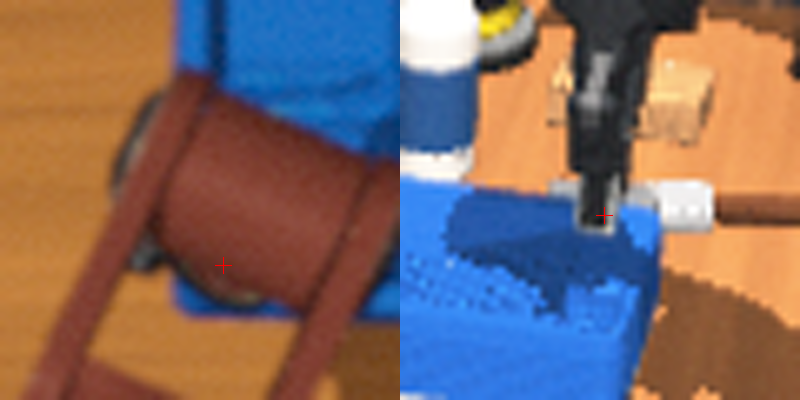

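The side view shows the fingers, 34 mm open, above the ledge. The TCP marker is on the fingertips, and the grip block sits at about (590,300) in the crop, below and in front of them, as expected. I'll descend.

```bash
python3 -m jog '[0.4,0.002,-0.0024,0.02,0,0,0, 0.4,0,0,0.02,0,0,0, 0.4,0,0,0.012,0,0,0, 0.4,0,0,0.006,0,0,0, 0.4,0,0,0,0,0,0, 0.25,0,0,0,0,0,0, 0.25,0,0,0,0,0,0, 0.25,0,0,0,0,0,0]'
python3 st.py .450 -.140 .093
python3 - <<'E'
from h import *
p=ctrl.get_image("side");x0,y0=320,160
im=cv2.resize(p["image"][y0:y0+50,x0:x0+60],(600,500),interpolation=2)
cv2.imwrite("pics/g2.png",im)
E
```

```text
t: 3.78
tool_pos: [0.4496, -0.139, 0.0952]
tool_rot: [3.141, -0.068, 0.001]
contact_force: [-0.4, 0.0, 0.6]
opening: 0.0211
t 3.77 pos [ 0.4496 -0.139   0.0952] x [ 0.999 -0.043  0.001] z [ 0.001 -0.    -1.   ] F [-0.38  0.03  0.55] T [-0.06  0.   -0.  ] op 0.0211
shift in tool axes [0.0004 0.001  0.0022]
turn deg to level [ 0.02 -0.03 -0.06]
up in tool [ 6.e-04  3.e-04 -1.e+00] q [-0.46 -0.2   2.09 -0.    1.25  1.16]
```

View pics/g2.png

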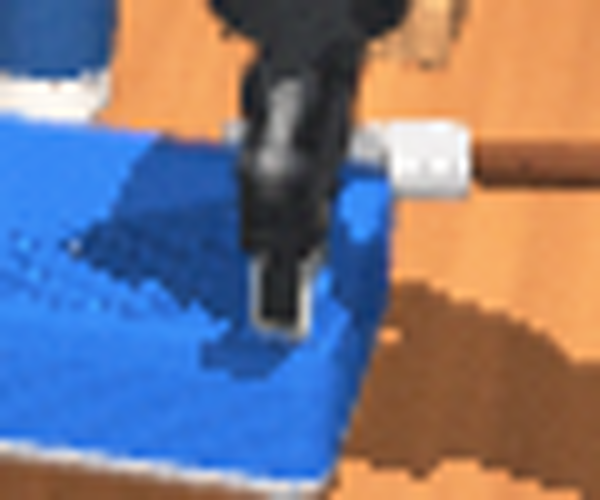

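Fingers are straddling the grip, with no side force at 21 mm opening, so the centring is good. I'll go down about 2 mm and close gently.

```bash
python3 -m jog '[0.25,0,0.0005,0.0025,0,0,0, 0.25,0,0,0,0,0,0, 0.2,0,0,0,0,0,0, 0.15,0,0,0,0,0,0, 0.15,0,0,0,0,0,0]' 20
python3 st.py .450 -.140 .093
```

```text
t: 4.45
tool_pos: [0.4493, -0.1395, 0.0923]
tool_rot: [3.141, -0.068, -0.0]
contact_force: [-0.7, -0.2, 0.4]
opening: 0.0157
t 4.45 pos [ 0.4493 -0.1395  0.0923] x [ 0.999 -0.043 -0.   ] z [-0. -0. -1.] F [-0.66 -0.23  0.38] T [-0.06  0.04 -0.  ] op 0.0157
shift in tool axes [ 0.0007  0.0005 -0.0007]
turn deg to level [ 0.01  0.01 -0.06]
up in tool [-2.e-04  2.e-04 -1.e+00] q [-0.46 -0.2   2.09 -0.    1.25  1.15]
```

```bash
python3 -m jog '[0,0,0,0,0,0,0, 0,0,0,0,0,0,0, 0,0,0,0,0,0,0]' 70
python3 st.py
python3 -m jog '[0,0.0002,0.0001,-0.0057,0.64,-1.075,0, 0,0.0002,0.0001,-0.0057,0.64,-1.075,0, 0,0.0002,0.0001,-0.0057,0.64,-1.075,0, 0,0.0002,0.0001,-0.0057,0.64,-1.075,0]'
python3 st.py
```

```text
t: 4.82
tool_pos: [0.4493, -0.1395, 0.0924]
tool_rot: [3.141, -0.068, -0.0]
contact_force: [-1.6, -0.9, 2.5]
opening: 0.0145
t 4.83 pos [ 0.4493 -0.1395  0.0924] x [ 0.999 -0.043 -0.   ] z [-0. -0. -1.] F [-1.56 -0.87  2.47] T [-0.12  0.24  0.02] op 0.0145
up in tool [-1.e-04  2.e-04 -1.e+00] q [-0.46 -0.2   2.09 -0.    1.25  1.15]
t: 5.32
tool_pos: [0.451, -0.1404, 0.1156]
tool_rot: [-3.092, 0.068, 0.116]
contact_force: [0.5, -1.4, -0.5]
opening: 0.0144
t 5.33 pos [ 0.451  -0.1404  0.1156] x [ 0.996 -0.042 -0.076] z [-0.074  0.048 -0.996] F [ 0.54 -1.39 -0.51] T [-0.34 -0.02 -0.29] op 0.0144
up in tool [-0.076  -0.0452 -0.9961] q [-0.47 -0.16  2.02  0.01  1.37  1.15]
```

```bash
python3 -m jog '[0,0.0002,0.0001,-0.0057,0.64,-1.075,0, 0,0.0002,0.0001,-0.0057,0.64,-1.075,0, 0,0.0002,0.0001,-0.0057,0.64,-1.075,0, 0,0.0002,0.0001,-0.0057,0.64,-1.075,0, 0,0.0002,0.0001,-0.0057,0.64,-1.075,0, 0,0.0002,0.0001,-0.0057,0.64,-1.075,0, 0,0.0002,0.0001,-0.0057,0.64,-1.075,0, 0,0.0002,0.0001,-0.0057,0.64,-1.075,0, 0,0.0002,0.0001,-0.0057,0.64,-1.075,0, 0,0,0,0,0,0,0]'
python3 st.py
python3 - <<'E'
from h import *
p=ctrl.get_image("side");x0,y0=270,130
im=cv2.resize(p["image"][y0:y0+90,x0:x0+120],(720,540),interpolation=2)
cv2.imwrite("pics/g3.png",im)
E
```

```text
t: 6.58
tool_pos: [0.4602, -0.1463, 0.1654]
tool_rot: [-2.969, 0.064, 0.361]
contact_force: [0.9, -3.2, -0.9]
opening: 0.0145
t 6.58 pos [ 0.4602 -0.1463  0.1654] x [ 0.97  -0.024 -0.241] z [-0.235  0.154 -0.96 ] F [ 0.89 -3.16 -0.86] T [-0.76 -0.3  -0.32] op 0.0145
up in tool [-0.2412 -0.1434 -0.9598] q [-0.48 -0.04  1.84  0.03  1.63  1.13]
```

View pics/g3.png

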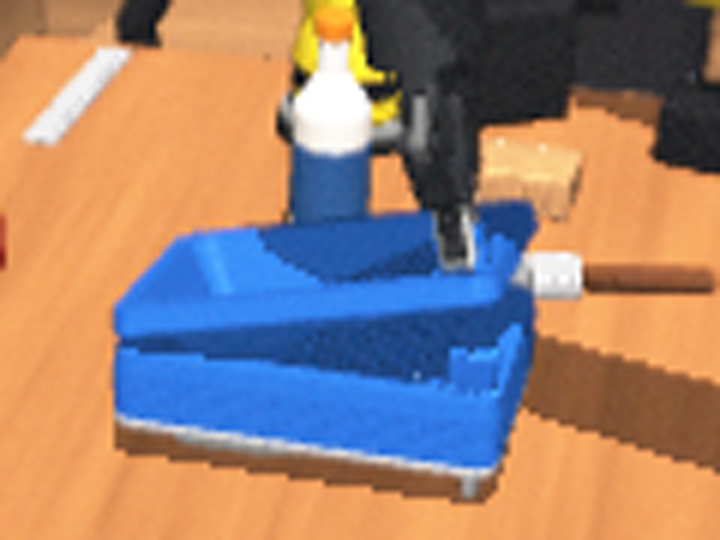

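The side view shows the grip corner well up, the other three corners free and the far corner (hidden, rear-left) still in the pile. There's about 3 N of side load towards -y, so I'll relieve that, grip harder and lift straight up.

```bash
python3 -m jog '[0,0,0,0,0,0,0, 0,0,0.0015,0,0,0,0, 0,0,0,0,0,0,0, 0,0,0,0,0,0,0]' 110
python3 st.py
python3 -m jog '[0,-0.0012,-0.0007,-0.0048,0,0,0, 0,-0.0012,-0.0007,-0.0048,0,0,0, 0,-0.0024,-0.0014,-0.0096,0,0,0, 0,-0.0024,-0.0014,-0.0096,0,0,0]'
python3 st.py
```

```text
t: 7.12
tool_pos: [0.4597, -0.1474, 0.1649]
tool_rot: [-2.969, 0.064, 0.36]
contact_force: [0.2, -1.5, 1.1]
opening: 0.0139
t 7.12 pos [ 0.4597 -0.1474  0.1649] x [ 0.97  -0.024 -0.241] z [-0.235  0.154 -0.96 ] F [ 0.23 -1.53  1.09] T [-0.46 -0.21 -0.21] op 0.0139
up in tool [-0.241  -0.1437 -0.9598] q [-0.48 -0.04  1.84  0.03  1.63  1.13]
t: 7.62
tool_pos: [0.46, -0.1474, 0.1958]
tool_rot: [-2.969, 0.063, 0.359]
contact_force: [-0.4, -0.4, 0.7]
opening: 0.0139
t 7.62 pos [ 0.46   -0.1474  0.1958] x [ 0.97  -0.024 -0.24 ] z [-0.234  0.154 -0.96 ] F [-0.4  -0.44  0.69] T [-0.05 -0.11  0.04] op 0.0139
up in tool [-0.2404 -0.1438 -0.96  ] q [-0.48 -0.07  1.82  0.03  1.68  1.13]
```

```bash
python3 -m jog '[0,-0.0048,-0.0029,-0.0192,0,0,0, 0,-0.0072,-0.0043,-0.0288,0,0,0, 0,-0.0072,-0.0043,-0.0288,0,0,0, 0,-0.0072,-0.0043,-0.0288,0,0,0, 0,-0.0048,-0.0029,-0.0192,0,0,0, 0,0,0,0,0,0,0, 0,0,0,0,0,0,0]'
python3 st.py .46 -.1474 .35
python3 - <<'E'
from h import *
o=[]
for n,(x0,y0) in {"top":(300,145),"side":(260,110)}.items():
    p=ctrl.get_image(n)
    o.append(cv2.resize(p["image"][y0:y0+120,x0:x0+120],(400,400),interpolation=2))
cv2.imwrite("pics/g4.png",np.hstack(o))
E
```

```text
t: 8.5
tool_pos: [0.4596, -0.1474, 0.3238]
tool_rot: [-2.968, 0.064, 0.362]
contact_force: [0.9, 0.7, -0.2]
opening: 0.0136
t 8.5 pos [ 0.4596 -0.1474  0.3238] x [ 0.97  -0.024 -0.242] z [-0.236  0.154 -0.959] F [ 0.89  0.66 -0.23] T [-0.06 -0.13  0.01] op 0.0136
shift in tool axes [-0.006  -0.0038 -0.0252]
turn deg to level [-8.37 14.06 -0.06]
up in tool [-0.2421 -0.144  -0.9595] q [-0.48 -0.14  1.67  0.03  1.9   1.14]
```

View pics/g4.png

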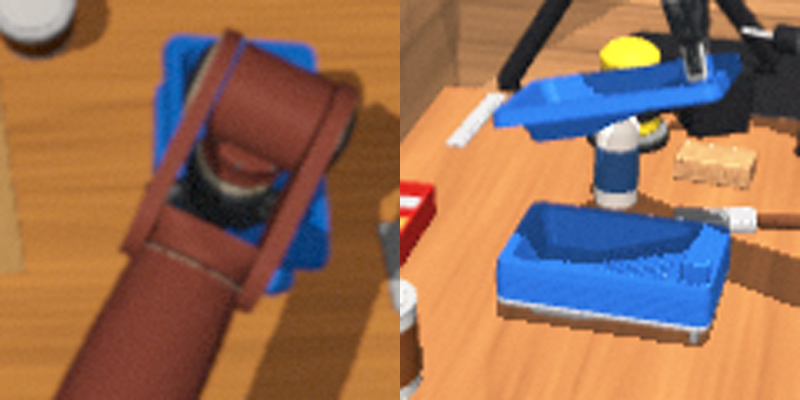

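The liner is off, and the pile is standing below it in the side view, with the bottle and brush undisturbed. Next: level the liner and carry it to the mat.

```bash
python3 -m jog '[0,0,0,0,-2.8,4.7,0, 0,0,0,0,-2.8,4.7,0, 0,0,0,0,-2.77,4.66,0, 0,0,-0.02,0,0,0,0, 0,0.003,-0.045,0,0,0,0, 0,0.003,-0.045,0,0,0,0, 0,0.003,-0.045,0.01,0,0,0, 0,0.003,-0.045,0.01,0,0,0, 0,0.003,-0.045,0.01,0,0,0, 0,0.003,-0.045,0.01,0,0,0]'
python3 st.py .4946 .2294 .25
```

```text
t: 9.85
tool_pos: [0.4898, 0.1428, 0.283]
tool_rot: [3.14, -0.068, -0.001]
contact_force: [0.3, -0.5, -0.6]
opening: 0.0135
t 9.85 pos [0.4898 0.1428 0.283 ] x [ 0.999 -0.043 -0.001] z [-0.001 -0.001 -1.   ] F [ 0.27 -0.49 -0.61] T [-0.02  0.02 -0.03] op 0.0135
shift in tool axes [ 0.001  -0.0868  0.0329]
turn deg to level [ 0.07  0.04 -0.06]
up in tool [-7.0e-04  1.2e-03 -1.0e+00] q [ 0.14 -0.25  1.81 -0.    1.58  1.75]
```

Next I'll finish the carry and check level, centring and whether the pile moved, using the fit from before.

```bash
python3 -m jog '[0,0.0005,-0.035,0.012,0,0,0, 0,0.0005,-0.03,0.012,0,0,0, 0,0,-0.015,0.007,0,0,0, 0,0,-0.004,0,0,0,0, 0,0,0,0,0,0,0, 0,0,0,0,0,0,0, 0,0,0,0,0,0,0, 0,0,0,0,0,0,0]'
python3 st.py .4946 .2294 .25
python3 - <<'E'
from h import *
P={n:ctrl.get_image(n) for n in("top","side")}
for n in P:
    for t in("liner","stack","drip_mat"): print(n,t,[(np.round(b["box"],1).tolist(),round(b["p"],2)) for b in ctrl.boxes_of(t,P[n])[:2]])
o=ctrl.get_obs();x,y,z=o["tool_pos"];a=-.042;c,s=np.cos(a),np.sin(a)
O=np.array([x+.105*c+.06*s,y+.105*s-.06*c,z-.0503]);print("liner origin",O.round(4))
im={n:P[n]["image"].copy() for n in P}
Rz=np.array([[c,-s,0],[s,c,0],[0,0,1]])
def draw(n,org,zt,col,f,o0):
    q=(proj(P[n],[org+Rz@[X,Y,zt] for X,Y in((-.125,-.08),(.125,-.08),(.125,.08),(-.125,.08))])-o0+.5)*f
    return q.astype(np.int32)
out=[]
for n,(x0,y0,w,h) in {"top":(220,130,190,120),"side":(215,120,190,120)}.items():
    f=475/w;v=cv2.resize(im[n][y0:y0+h,x0:x0+w],(475,300),interpolation=2)
    cv2.polylines(v,[draw(n,O,.045,0,f,[x0,y0])],True,(0,0,255),1)
    cv2.polylines(v,[draw(n,np.array([.5526,-.2044,0]),.081,0,f,[x0,y0])],True,(0,255,255),1)
    out.append(v)
cv2.imwrite("pics/g5.png",np.vstack(out))
E
```

```text
t: 10.85
tool_pos: [0.4953, 0.2248, 0.2539]
tool_rot: [3.14, -0.069, 0.003]
contact_force: [0.3, -0.3, -0.7]
opening: 0.0135
t 10.85 pos [0.4953 0.2248 0.2539] x [ 0.999 -0.044  0.002] z [ 0.002 -0.001 -1.   ] F [ 0.34 -0.26 -0.67] T [0.01 0.04 0.02] op 0.0135
shift in tool axes [-0.0009 -0.0046  0.0039]
turn deg to level [ 0.04 -0.11 -0.1 ]
up in tool [ 1.9e-03  7.0e-04 -1.0e+00] q [ 0.29 -0.16  1.78 -0.    1.52  1.9 ]
top liner [([267.0, 183.9, 45.6, 74.1], 0.94)]
top stack [([367.0, 203.3, 42.7, 64.8], 0.81)]
top drip_mat [([283.1, 194.2, 49.1, 79.2], 0.89)]
side liner [([288.0, 197.5, 97.3, 41.2], 0.83)]
side stack [([326.5, 190.9, 62.3, 42.6], 0.71), ([285.9, 194.7, 96.9, 43.2], 0.21)]
side drip_mat [([287.6, 258.2, 99.5, 46.8], 0.64)]
liner origin [0.5975 0.1608 0.2033]
```

View pics/g5.png

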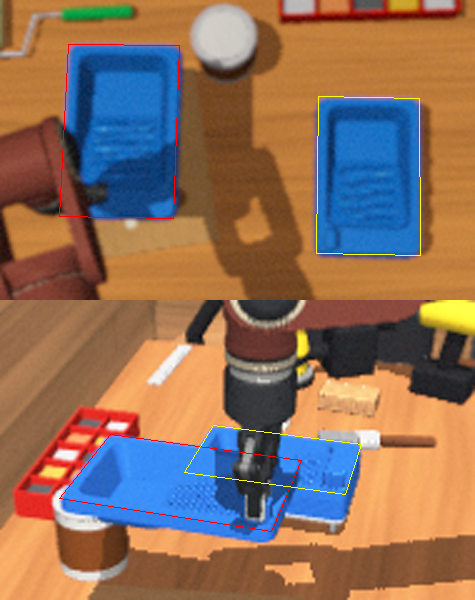

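Top view: the red predicted outline matches the held liner around (120,130), and the yellow one matches the pile, which hasn't moved. In the side view the liner's pitch is unclear near the grip end at (270,535). I'll correct the last few mm and zoom in to check the level.

```bash
python3 -m jog '[0,-0.001,-0.0046,0.0036,0,0,0, 0,0,0,0,0,0,0, 0,0,0,0,0,0,0, 0,0,0,0,0,0,0]'
python3 st.py .4946 .2294 .25
python3 - <<'E'
from h import *
from scipy.spatial.transform import Rotation as Ro
p=ctrl.get_image("side");o=ctrl.get_obs()
R=Ro.from_rotvec(o["tool_rot"]).as_matrix()@np.diag([1,-1,-1]);T=np.array(o["tool_pos"])
def W(L): return (np.array(L)-[-.105,.06,.0503])@R.T+T
print("origin",W([[0,0,0]]).round(4),"far",W([[.118,-.073,.045]]).round(4))
x0,y0,w,h=232,165,112,60
v=cv2.resize(p["image"][y0:y0+h,x0:x0+w],None,fx=7,fy=7,interpolation=2)
q=lambda L:((proj(p,W(L))-[x0,y0]+.5)*7).astype(np.int32)
c=[(-.125,-.08),(.125,-.08),(.125,.08),(-.125,.08)]
cv2.polylines(v,[q([(a,b,.045) for a,b in c])],True,(0,0,255),1)
cv2.polylines(v,[q([(a,b,.071) for a,b in((-.121,.052),(-.121,.068),(-.089,.068),(-.089,.052))])],True,(0,255,0),1)
cv2.imwrite("pics/g6.png",v)
E
```

```text
t: 11.75
tool_pos: [0.4944, 0.2298, 0.2501]
tool_rot: [3.14, -0.068, 0.002]
contact_force: [-0.7, 0.7, 0.3]
opening: 0.014
t 11.75 pos [0.4944 0.2298 0.2501] x [ 0.999 -0.043  0.002] z [ 0.002 -0.001 -1.   ] F [-0.66  0.72  0.34] T [0.06 0.04 0.05] op 0.014
shift in tool axes [0.0002 0.0004 0.0001]
turn deg to level [ 0.05 -0.09 -0.06]
up in tool [ 1.6e-03  8.0e-04 -1.0e+00] q [ 0.3  -0.15  1.78 -0.    1.51  1.91]
origin [[0.5968 0.1653 0.2   ]] far [[0.7115 0.0873 0.2452]]
```

View pics/g6.png

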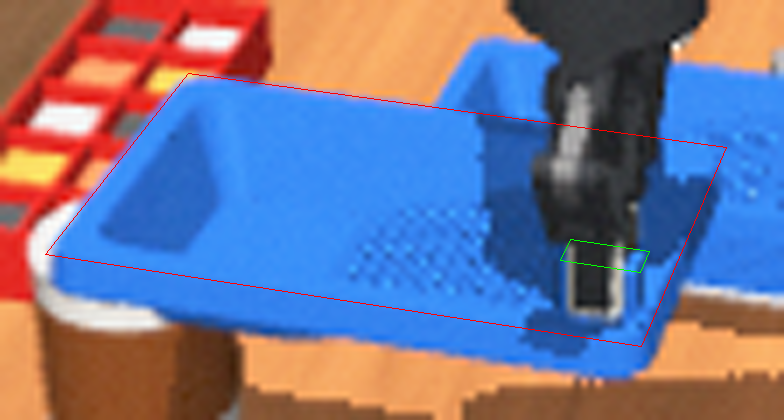

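The zoom shows the red predicted level rim parallel to the real one within about a pixel. The near edge runs from (46,254) to (641,346) with an even skirt below, and the far-left corner at (188,73) coincides. I'll let it settle and hand in.

```bash
python3 -m jog '[0,0,0,0,0,0,0, 0,0,0,0,0,0,0, 0,0,0,0,0,0,0, 0,0,0,0,0,0,0]'
python3 st.py .4946 .2294 .25; python3 -c "
from station import ctrl
print(abs(ctrl.get_obs()['dq']).max()); print(ctrl.finish_job())"
```

```text
t: 12.3
tool_pos: [0.4944, 0.2298, 0.25]
tool_rot: [3.14, -0.068, 0.002]
contact_force: [-0.4, 1.3, -0.3]
opening: 0.0138
t 12.3 pos [0.4944 0.2298 0.25  ] x [ 0.999 -0.043  0.001] z [ 0.001 -0.001 -1.   ] F [-0.39  1.35 -0.25] T [ 0.03  0.01 -0.02] op 0.0138
shift in tool axes [ 0.0002  0.0004 -0.    ]
turn deg to level [ 0.05 -0.09 -0.06]
up in tool [ 1.5e-03  9.0e-04 -1.0e+00] q [ 0.3  -0.15  1.78 -0.    1.51  1.91]
0.0022850519074644774
the job is handed in; nothing more can be done
None
```

I peeled the top liner off and handed the job in at t = 12.3 s. The arm is still holding it level and open side up over the middle of the drip mat.

- **Peel:** I pinched the finger grip and tilted the liner about 16° (0.28 rad) around its opposite corner, then lifted it straight off and levelled it. The side picture showed the far corner still down in the pile while the grip corner was up.
- **Final hold:** The liner's underside is at about (0.597, 0.165, 0.200) m, and my estimate of the mat centre is (0.597, 0.165) m. The tool is within about 0.1° of level, and its predicted rim outline matches the picture to about a pixel. The arm was still, with joint speeds of about 0.002 rad/s.
- **Pile and bench:** The pile's outline from before the peel still fits it in the top picture to about a pixel (roughly 4 mm). The bottle, brush and tin looked unmoved, but I did not measure each object's position again.
- **Side load:** The measured side force reached about 3 N late in the peel. I eased it to about 1.5 N before lifting, and no shift of the pile showed afterwards.

No check failed or disagreed with another.

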